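# Sauce bottles back on their drip saucers

### The job

Pick out the four squeeze bottles with pointed nozzles and stand each one upright on the drip saucer of its own colour and size: large red on large red, small red on small red, and the same for the two green ones. Set them down gently with the whole base flat inside the saucer's rim, knock none over, and leave the red-lidded jar and the green can where they are.

Things in the scene. Friction and masses are not known exactly. Their poses are not given: they have to be found in the camera images.
- red_large_mid (a point): large red squeeze bottle with a white collar and a pointed red nozzle, standing upright, loose, round: body 46 mm in diameter and straight-sided up to 56 mm, nozzle tip at 86 mm, about 90 g; this point is on its axis, half-way up (43 mm above its underside); z is up along the axis
- red_small_mid (a point): small red squeeze bottle with a white collar and a pointed red nozzle, standing upright, loose, round: body 32 mm in diameter and straight-sided up to 44 mm, nozzle tip at 66 mm, about 45 g; this point is on its axis, half-way up (33 mm above its underside); z is up along the axis
- green_large_mid (a point): large green squeeze bottle with a white collar and a pointed green nozzle, standing upright, loose, round: body 46 mm in diameter and straight-sided up to 56 mm, nozzle tip at 86 mm, about 90 g; this point is on its axis, half-way up (43 mm above its underside); z is up along the axis
- green_small_mid (a point): small green squeeze bottle with a white collar and a pointed green nozzle, standing upright, loose, round: body 32 mm in diameter and straight-sided up to 44 mm, nozzle tip at 66 mm, about 45 g; this point is on its axis, half-way up (33 mm above its underside); z is up along the axis
- red_large_saucer: large red drip saucer, round, fixed to the counter: inside 72 mm in diameter, outside 80 mm, floor 4 mm thick, rim 9 mm above the counter; origin at the centre of its underside, on the counter; z is up
- red_small_saucer: small red drip saucer, round, fixed to the counter: inside 56 mm in diameter, outside 64 mm, floor 4 mm thick, rim 9 mm above the counter; origin at the centre of its underside, on the counter; z is up
- green_large_saucer: large green drip saucer, round, fixed to the counter: inside 72 mm in diameter, outside 80 mm, floor 4 mm thick, rim 9 mm above the counter; origin at the centre of its underside, on the counter; z is up
- green_small_saucer: small green drip saucer, round, fixed to the counter: inside 56 mm in diameter, outside 64 mm, floor 4 mm thick, rim 9 mm above the counter; origin at the centre of its underside, on the counter; z is up
- jar_mid (a point): bystander: amber glass jar with a red lid and a white paper label, 62 mm in diameter, 75 mm tall, standing loose; this point is on its axis, half-way up (37.5 mm)
- can_mid (a point): bystander: tin can with a green label and a pale metal top, 66 mm in diameter, 80 mm tall, standing loose; this point is on its axis, half-way up (40 mm)
Mind the look-alikes: they are no part of the job. What is shaped like the part that bears red_large_mid but yellow is not meant. Leave any black look-alike of the part that bears green_small_mid alone.

How it is judged:
At the end, for the whole second after the job is handed in: Each of the four squeeze bottles stands upright (within 0.08 rad), at rest and released, flat on the floor of the saucer of its own colour and size: its axis within 15 mm of the saucer's centre and its mid-point no more than 4 mm off the height it has when standing on the saucer's floor (horizontal distance between red_large_mid and red_large_saucer below 0.015 m and z of red_large_mid in the frame of red_large_saucer between 0.043 and 0.051 m and angle between each of red_large_mid, red_small_mid, green_large_mid, green_small_mid's own z axis and vertical below 0.08 rad and linear speed of each of red_large, red_small, green_large, green_small below 0.02 m/s and horizontal distance between red_small_mid and red_small_saucer below 0.015 m and z of red_small_mid in the frame of red_small_saucer between 0.033 and 0.041 m and horizontal distance between green_large_mid and green_large_saucer below 0.015 m and z of green_large_mid in the frame of green_large_saucer between 0.043 and 0.051 m and horizontal distance between green_small_mid and green_small_saucer below 0.015 m and z of green_small_mid in the frame of green_small_saucer between 0.033 and 0.041 m); the robot touches nothing.
It fails at once if a squeeze bottle is knocked over (tilted by more than 0.7 rad) (angle between any of red_large_mid, red_small_mid, green_large_mid, green_small_mid's own z axis and vertical above 0.7 rad).
It fails at once if a squeeze bottle is dropped or struck: it moves faster than 0.6 m/s with its underside less than 15 mm above the counter ((linear speed of red_large above 0.6 m/s and height (world z) of red_large_mid below 0.058 m) or (linear speed of red_small above 0.6 m/s and height (world z) of red_small_mid below 0.048 m) or (linear speed of green_large above 0.6 m/s and height (world z) of green_large_mid below 0.058 m) or (linear speed of green_small above 0.6 m/s and height (world z) of green_small_mid below 0.048 m)).
It fails at once if the jar is moved by more than 15 mm (distance of jar_mid from where it was at the start of the episode above 0.015 m).
It fails at once if the can is moved by more than 15 mm (distance of can_mid from where it was at the start of the episode above 0.015 m).
It also fails if it takes over 99 s, if anything falls off the work surface, if the arm or the gripper's body presses on something with over 40 N, if the wrist force passes 120 N, or if a joint passes its speed limit or range.

### The arm

A 6-joint arm with a two-finger parallel gripper is mounted at the origin on the work surface. World frame = base frame: x ahead of the robot, y to its left, z up, the work surface at z = 0. Lengths are in m, angles in rad, forces in N, time in s.
With the tool pointing down it reaches from about 0.3 to 0.875 m from the base axis. Payload 6.4 kg.
Tool frame: the origin (TCP) lies at the centre of the arm's flange, where the gripper is bolted on; the fingertips stand 173 mm ahead of it and the grasp point (between the pads) lies 155 mm ahead of it; z points along the fingers, x is the direction in which the jaws open and shut, and the axes are right-handed (so a half turn about z gives the same grasp; the last joint's range is limited). The gripper opens to 85 mm and grips with 20 to 120 N. Pads are 22 mm wide; open, the fingers measure 114 mm over their backs; the gripper's body (76 mm by 85 mm) begins 54 mm behind the grasp point. The pads swing forward as they close: fully open they stand 13 mm farther back than shut.
Start: joints at [-1.404, 0.181, 1.607, -0, 1.354, -0.206], TCP at [0.209, -0.536, 0.405] pointing down, gripper open.
Joint ranges: [-2.99, 2.99], [-0.89, 2.07], [0.3, 2.58], [-1.14, 4.28], [0, 2.63], [-3.12, 3.12]. Speed limits (rad/s): [2.57, 2.57, 3.01, 3.14, 3.14, 3.14].

### API

Orientations are given as a unit quaternion [w, x, y, z].
In Python, from bench import ctrl gives the robot as it stands. The module is installed in compiled form; this text tells all that it offers.
- The arm moves only by the tool move_arm, never from a script. Its argument "moves" is a list of rows, each an object of numbers: "gripper": the opening in per cent of the stroke, from 0 (shut) to 100 (fully open); "x", "y", "z": the shift along the tool's x, y, z in cm; "roll": the turn about the tool's z in degrees. In form: [{"gripper": .., "x": .., "y": .., "z": .., "roll": ..}, ...]. A call has 1 to 5 rows; each row shifts and turns the commanded pose from where the row before left it, along the tool's axes as they then stand; what a row does not reach is not made up. A row lasts 1/8 s, in which the tool goes at most 62.5 mm and 10.7 degrees, less where a joint would pass 70% of its speed; a pose out of reach is approached as far as the arm can. A call is refused whole if a number of a shift passes 6.25 or a number of a turn 10.7, either way. A call with a gripper value outside its range is refused whole. The fingers move at their own pace and stop on an object; the grip force is fixed at half the most. Time passes only in rows, so rows that do not move let the fingers close. It gives the time, the measured TCP pose, the force and the opening at its end, in the units of the state.
- ctrl.get_obs(): the state, without advancing time (a new reading comes with each control period).
- ctrl.camera(name): name is "scene" or "top"; returns a dict with "img" (384x512x3 uint8, red, green, blue), "fx", "fy", "cx", "cy" (pixels), "world_from_camera" (4x4, takes a point from camera to world coordinates). Camera axes: x right, y up, looking along -z (the intrinsics and any distortion apply to the point x, -y, -z); pixel columns grow to the right and rows downward; lengths in m; the calibration is good to about 2 mm. A picture is of the moment at which its call begins. There is no depth.
- ctrl.hand_in(): hands the job in, once; it reports no verdict.
The state is a dict: "time_s": time; "q": joint angles; "dq": joint speeds; "joint_efforts": joint torques, N m; "eef_pos": TCP position; "eef_rot": TCP orientation; "wrist_force": force on the tool from outside, world axes, zero at the start; "torque": the same for the moment, N m; "opening": opening from 0.0 (shut) to 1.0 (fully open).
Only numpy, scipy, OpenCV 4.12 (cv2) and the standard library are available. Lean on these libraries where they do the work, as an engineer would, in place of code of your own. Each camera call takes 0.05 s, during which the arm holds its last target. There are 200 camera calls.

## Working session

There is one attempt and no reset: what is moved stays moved. The work goes in short steps, Python scripts to look and compute and a tool call to move; the robot and the scene stay as the last step left them, time stands still between calls to the robot, and variables do not carry over. Pictures are saved under pics/ and viewed, about 12 in all and at most 16, crops included, and the job is handed in when it is done.

Besides the shell and the picture viewer there is one more tool, called as name(argument=value, ...) on one line, values as JSON. move_arm: Moves the arm, as the interface text tells. Its arguments: {"type":"object","properties":{"moves":{"type":"array","items":{"type":"object","properties":{"gripper":{"type":"number"},"x":{"type":"number"},"y":{"type":"number"},"z":{"type":"number"},"roll":{"type":"number"}}}}},"required":["moves"]}

```bash
mkdir -p pics
cat > h.py <<'E'
import numpy as np, cv2
from bench import ctrl
def shot(n,f=None):
    c=ctrl.camera(n)
    if f: cv2.imwrite('pics/'+f,cv2.cvtColor(c['img'],cv2.COLOR_RGB2BGR))
    return c
def ray(c,u,v,z):
    M=np.array(c['world_from_camera']); d=M[:3,:3]@np.array([(u-c['cx'])/c['fx'],-(v-c['cy'])/c['fy'],-1.])
    o=M[:3,3]; return o+d*(z-o[2])/d[2]
E
python3 - <<'E'
from h import *
a=shot('scene','s0.png');b=shot('top','t0.png')
for c in(a,b):print({k:v for k,v in c.items() if k!='img'})
o=ctrl.get_obs();print(o)
E
```

```text
{'fx': 498.56105830367505, 'fy': 498.56105830367505, 'cx': 257.55232960555395, 'cy': 194.05014643877894, 'world_from_camera': array([[-0.66395127, -0.52519845,  0.53229249,  1.16059372],
       [ 0.74766742, -0.47837819,  0.46059498,  0.54221465],
       [ 0.01273335,  0.70379037,  0.71029358,  0.92637265],
       [ 0.        ,  0.        ,  0.        ,  1.        ]])}
{'fx': 377.82434198656034, 'fy': 377.82434198656034, 'cx': 252.86965521456744, 'cy': 196.34307563025183, 'world_from_camera': array([[-0.01441481,  0.99205613, -0.12496737,  0.38591118],
       [-0.99937237, -0.01024968,  0.03390887,  0.01757951],
       [ 0.03235863,  0.12537773,  0.99158123,  1.08375835],
       [ 0.        ,  0.        ,  0.        ,  1.        ]])}
{'time_s': 0.1, 'q': array([-1.40431687e+00,  1.81448810e-01,  1.60787467e+00,  2.98056337e-05,
        1.35376944e+00, -2.06280957e-01]), 'dq': array([ 0.00030011, -0.00156586, -0.0032403 , -0.00093187, -0.00035185,
       -0.00038195]), 'joint_efforts': array([ 7.37656374e-04, -4.45877230e+01, -3.52239311e+01, -1.96817537e-04,
        4.13246293e-03,  3.11053498e-05]), 'eef_pos': array([ 0.20940238, -0.53528567,  0.40390023]), 'eef_rot': array([-5.50956932e-04,  8.25887674e-01, -5.63834184e-01, -5.09272748e-04]), 'wrist_force': array([-0.505006  , -0.09029827,  0.25608598]), 'torque': array([0.01739253, 0.02915636, 0.0467862 ]), 'opening': 1.0022039154480746}
```

View pics/s0.png

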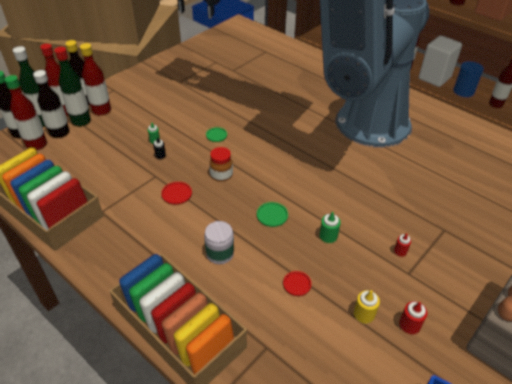

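View pics/t0.png

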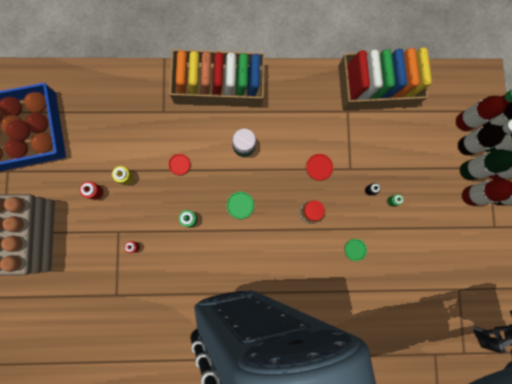

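Candidates, as top (scene) pixels:
- **Bottles wanted:** large red (91,190) (413,316), small red (132,247) (402,245), large green (188,218) (330,228), small green (397,200) (153,133).
- **Look-alikes to leave:** yellow (121,175), black (373,189), red-lidded jar (314,211), can (244,141).
- **Saucers:** small red (180,164), large red (320,167), large green (240,205), small green (356,250).

Next I measure these and make one close crop.

```bash
cat > m.py <<'E'
from h import *
def mask(img,col):
    h,s,v=[x.astype(int) for x in cv2.split(cv2.cvtColor(img,cv2.COLOR_RGB2HSV))]
    if col=='r': m=((h<6)|(h>172))&(s>170)&(v>60)
    elif col=='g': m=(h>50)&(h<85)&(s>110)&(v>50)
    else: m=(s<75)&(v>115)
    return m.astype(np.uint8)
def blob(img,col,u,v,r):
    w=np.zeros(img.shape[:2],np.uint8); cv2.circle(w,(u,v),r,1,-1)
    m=mask(img,col)*w; n,l,st,ce=cv2.connectedComponentsWithStats(m)
    k=1+np.argmax(st[1:,4]); return ce[k],st[k]
def tri(c1,p1,c2,p2):
    A=[];b=[]
    for c,p in((c1,p1),(c2,p2)):
        o=np.array(c['world_from_camera'])[:3,3]; d=ray(c,*p,0)-o; d/=np.linalg.norm(d)
        P=np.eye(3)-np.outer(d,d); A.append(P);b.append(P@o)
    return np.linalg.lstsq(np.vstack(A),np.hstack(b),rcond=None)[0]
E
python3 - <<'E'
from m import *
S=shot('scene');T=shot('top')
B={'RL':('r',91,190,13,413,316,20),'RS':('r',132,247,10,402,243,14),'GL':('g',188,218,12,330,228,20),'GS':('g',397,200,10,153,132,14)}
tiles=[]
for k,(col,u,v,r,u2,v2,r2) in B.items():
    wt,s1=blob(T['img'],'w',u,v,r); ws,s2=blob(S['img'],'w',u2,v2,r2)
    ct,s3=blob(T['img'],col,u,v,r)
    p=tri(T,wt,S,ws); print(k,'white',wt.round(1),s1,ws.round(1),s2,'tri',p.round(4),'body',ct.round(1),s3)
    for I,a,b in((T['img'],u,v),(S['img'],u2,v2)): tiles.append(cv2.resize(I[b-24:b+24,a-24:a+24],(190,190),interpolation=cv2.INTER_CUBIC))
U={'RL':('r',320,167,177,193),'RS':('r',180,164,297,284),'GL':('g',240,205,272,214),'GS':('g',356,250,217,134)}
for k,(col,u,v,u2,v2) in U.items():
    a,s1=blob(T['img'],col,u,v,20);b,s2=blob(S['img'],col,u2,v2,24)
    print('sauc',k,ray(T,*a,.007).round(4),ray(S,*b,.007).round(4),s1,s2)
for n,u,v,h in(('jar',314,211,.075),('can',244,141,.08),('yel',121,175,.07),('blk',375,188,.06)): print(n,ray(T,u,v,h).round(3))
cv2.imwrite('pics/c0.png',cv2.cvtColor(np.vstack([np.hstack(tiles[0::2]),np.hstack(tiles[1::2])]),cv2.COLOR_RGB2BGR))
E
```

```text
RL white [ 87.1 188.7] [ 81 183  13  12 102] [415.5 310.1] [408 302  17  15 131] tri [0.5411 0.4305 0.0579] body [ 95.7 192.2] [ 83 182  20  17 129]
RS white [129.2 246.7] [125 243   9   9  54] [403.9 238.9] [400 234  10   9  50] tri [0.3836 0.3166 0.0473] body [135.8 246.8] [132 242   7  11  38]
GL white [186.2 217.7] [180 212  13  13 110] [330.8 220. ] [324 214  15  12 123] tri [0.459  0.1631 0.059 ] body [192.6 220.6] [185 212  12  15  57]
GS white [398.5 199. ] [394 195  10   9  67] [152.4 128. ] [148 125  10   7  45] tri [ 0.5048 -0.426   0.0461] body [391.6 201. ] [388 196  10  10  57]
sauc RL [ 0.607  -0.2143  0.007 ] [ 0.6094 -0.2134  0.007 ] [306 154  27  26 562] [162 182  30  22 538]
sauc RS [0.6178 0.1929 0.007 ] [0.6202 0.194  0.007 ] [169 154  21  21 367] [283 271  28  25 550]
sauc GL [0.4972 0.0179 0.007 ] [0.5   0.019 0.007] [227 192  27  27 583] [257 202  31  25 588]
sauc GS [ 0.3661 -0.3088  0.007 ] [ 0.368  -0.3089  0.007 ] [345 239  22  22 372] [206 128  21  14 223]
jar [ 0.472 -0.181  0.075]
can [0.665 0.005 0.08 ]
yel [0.575 0.338 0.07 ]
blk [ 0.535 -0.356  0.06 ]
```

View pics/c0.png

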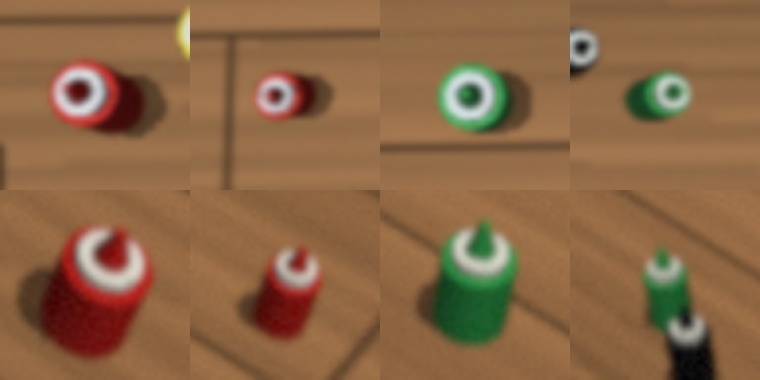

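The crop confirms all four choices: red and green bodies with a white collar and pointed nozzle. The black one sits next to the small green, so I'll set the jaws along world x (roll −68.7°), which gives tool x = +X, y = −Y, z = −Z.

move_arm(moves=[{"x":0.1,"y":-4,"z":2,"roll":-10},{"x":0.8,"y":-3.9,"z":2,"roll":-10},{"x":1.4,"y":-3.7,"z":2,"roll":-10},{"x":2.1,"y":-3.4,"z":2,"roll":-10},{"x":2.6,"y":-3.0,"z":2,"roll":-10}])

```text
validation failed for argument at $.mo...
```

move_arm(moves=[{"roll":-9.4},{"roll":-9.3},{"gripper":75},{}])

```text
validation failed for argument at $.mo...
```

```bash
cat > go.py <<'E'
import sys
from h import *
from scipy.spatial.transform import Rotation as R
o=ctrl.get_obs();w,x,y,z=o['eef_rot'];r=R.from_quat([x,y,z,w])
t=np.array(eval(sys.argv[1]))
print('t',o['time_s'],'pos',o['eef_pos'].round(4),'xaxis',r.as_matrix()[:,0].round(3),'open',round(o['opening'],3),'F',o['wrist_force'].round(1),'shift cm',(r.inv().apply(t-o['eef_pos'])*100).round(2))
E
python3 go.py "[.505,-.426,.26]"
```

```text
t 0.2 pos [ 0.2094 -0.5354  0.4041] xaxis [ 0.364 -0.931 -0.001] open 1.001 F [0.9 0.3 0.1] shift cm [  0.6  -31.51  14.42]
```

move_arm(moves=[{"gripper":75,"x":0.1,"y":-4,"z":2,"roll":-10},{"gripper":75,"x":0.8,"y":-3.9,"z":2,"roll":-10},{"gripper":75,"x":1.4,"y":-3.7,"z":2,"roll":-10},{"gripper":75,"x":2.1,"y":-3.4,"z":2,"roll":-10},{"gripper":75,"x":2.6,"y":-3.0,"z":2,"roll":-10}])

```text
time_s: 0.82
eef_pos: [0.3975, -0.4666, 0.3039]
eef_rot: [-0.0, 0.987, -0.159, -0.0]
wrist_force: [-0.1, -1.0, -0.4]
opening: 0.749
```

move_arm(moves=[{"gripper":75,"x":0,"y":0,"z":0,"roll":-9.4},{"gripper":75,"x":0,"y":0,"z":0,"roll":-9.3},{"gripper":75,"x":0,"y":0,"z":0,"roll":0}])

```text
time_s: 1.2
eef_pos: [0.3965, -0.467, 0.3043]
eef_rot: [-0.0, 1.0, -0.0, -0.0]
wrist_force: [-1.1, -0.2, 0.1]
opening: 0.75
```

```bash
python3 go.py "[.505,-.426,.26]"
```

```text
t 1.2 pos [ 0.3965 -0.467   0.3043] xaxis [ 1. -0. -0.] open 0.75 F [-1.1 -0.2  0.1] shift cm [10.85 -4.1   4.43]
```

move_arm(moves=[{"gripper":75,"x":5.5,"y":-2,"z":1,"roll":0},{"gripper":75,"x":5.4,"y":-2.1,"z":1,"roll":0},{"gripper":75,"x":0,"y":0,"z":0,"roll":0}])

```text
time_s: 1.58
eef_pos: [0.5081, -0.4237, 0.2835]
eef_rot: [-0.001, 1.0, 0.001, -0.0]
wrist_force: [-0.9, -0.6, -0.3]
opening: 0.75
```

```bash
python3 - <<'E'
from h import *
t=[]
for n,u,v,r in(('top',397,200,45),('scene',153,125,45)):
    c=shot(n); t.append(cv2.resize(c['img'][v-r:v+r,u-r:u+r],(380,380),interpolation=cv2.INTER_CUBIC))
cv2.imwrite('pics/c1.png',cv2.cvtColor(np.hstack(t),cv2.COLOR_RGB2BGR))
E
python3 go.py "[.505,-.426,.185]"
```

```text
t 1.675 pos [ 0.5056 -0.4256  0.2842] xaxis [ 1.    -0.    -0.001] open 0.746 F [ 0.1  0.  -0. ] shift cm [-0.05  0.04  9.92]
```

View pics/c1.png

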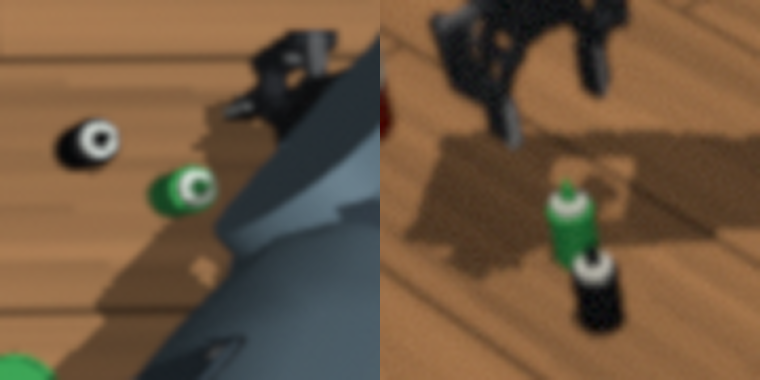

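The fingers hang above the small green bottle (scene crop: bottle (570,220), fingertips (505,140) and (597,90)). The black one is clear to the side, so I descend and grip.

move_arm(moves=[{"gripper":75,"x":0,"y":0,"z":3,"roll":0},{"gripper":75,"x":0,"y":0,"z":3,"roll":0},{"gripper":75,"x":0,"y":0,"z":2.2,"roll":0},{"gripper":75,"x":0,"y":0,"z":1.6,"roll":0},{"gripper":75,"x":0,"y":0,"z":0,"roll":0}])

```text
time_s: 2.3
eef_pos: [0.5047, -0.426, 0.1855]
eef_rot: [-0.001, 1.0, 0.0, -0.001]
wrist_force: [-0.1, 1.0, -0.1]
opening: 0.75
```

move_arm(moves=[{"gripper":20,"x":0,"y":0,"z":0,"roll":0},{"gripper":20,"x":0,"y":0,"z":0,"roll":0},{"gripper":20,"x":0,"y":0,"z":0,"roll":0},{"gripper":20,"x":0,"y":0,"z":0,"roll":0},{"gripper":20,"x":0,"y":0,"z":0,"roll":0}])

```text
time_s: 2.92
eef_pos: [0.5059, -0.4266, 0.1883]
eef_rot: [0.001, 1.0, 0.001, 0.001]
wrist_force: [-0.7, 0.2, 6.2]
opening: 0.357
```

move_arm(moves=[{"gripper":20,"x":0,"y":0,"z":-1.5,"roll":0},{"gripper":20,"x":0,"y":0,"z":-3,"roll":0},{"gripper":20,"x":-2,"y":-1.7,"z":-3,"roll":0},{"gripper":20,"x":-4,"y":-3.3,"z":0,"roll":0},{"gripper":20,"x":-4,"y":-3.4,"z":0,"roll":0}])

```text
time_s: 3.55
eef_pos: [0.4043, -0.3413, 0.2628]
eef_rot: [0.001, 1.0, 0.001, 0.0]
wrist_force: [-0.4, -0.1, -0.9]
opening: 0.354
```

move_arm(moves=[{"gripper":20,"x":-2.5,"y":-2.0,"z":0,"roll":0},{"gripper":20,"x":-1.3,"y":-1.3,"z":0,"roll":0},{"gripper":20,"x":0,"y":0,"z":0,"roll":0}])

```text
time_s: 3.92
eef_pos: [0.3667, -0.3084, 0.2622]
eef_rot: [-0.0, 1.0, 0.0, 0.0]
wrist_force: [0.1, -0.4, -1.8]
opening: 0.352
```

```bash
python3 - <<'E'
from h import *
t=[]
for n,u,v,r in(('top',356,240,50),('scene',217,115,50)):
    c=shot(n); t.append(cv2.resize(c['img'][v-r:v+r,u-r:u+r],(380,380),interpolation=cv2.INTER_CUBIC))
cv2.imwrite('pics/c2.png',cv2.cvtColor(np.hstack(t),cv2.COLOR_RGB2BGR))
E
python3 go.py "[.367,-.309,.192]"
```

```text
t 4.025 pos [ 0.3677 -0.3098  0.2625] xaxis [1.    0.001 0.001] open 0.351 F [ 0.3 -0.9 -0.8] shift cm [-0.08 -0.09  7.05]
```

View pics/c2.png

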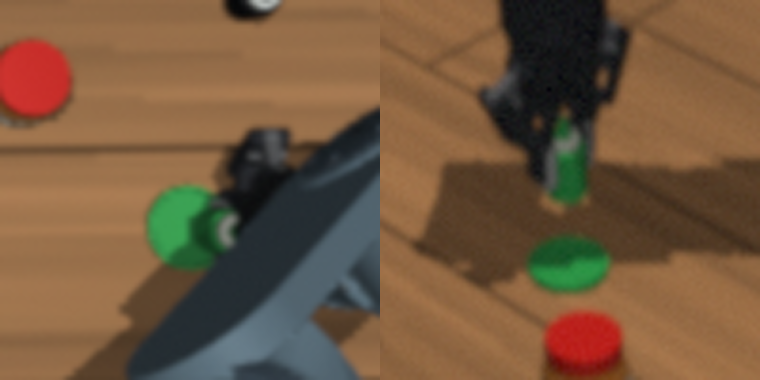

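The bottle hangs upright in the jaws (crop (568,160)) straight over the small green saucer (568,263). Now I lower it gently.

move_arm(moves=[{"gripper":20,"x":0,"y":0,"z":2.5,"roll":0},{"gripper":20,"x":0,"y":0,"z":2.2,"roll":0},{"gripper":20,"x":0,"y":0,"z":1.3,"roll":0},{"gripper":20,"x":0,"y":0,"z":0.7,"roll":0},{"gripper":20,"x":0,"y":0,"z":0,"roll":0}])

```text
time_s: 4.65
eef_pos: [0.3674, -0.3094, 0.1946]
eef_rot: [-0.0, 1.0, 0.001, -0.0]
wrist_force: [0.2, 0.5, -0.2]
opening: 0.357
```

move_arm(moves=[{"gripper":20,"x":0,"y":0,"z":0.1,"roll":0},{"gripper":20,"x":0,"y":0,"z":0.1,"roll":0},{"gripper":20,"x":0,"y":0,"z":0,"roll":0}])

```text
time_s: 5.03
eef_pos: [0.3673, -0.3093, 0.193]
eef_rot: [0.0, 1.0, 0.001, 0.0]
wrist_force: [-0.6, 1.1, -1.0]
opening: 0.354
```

move_arm(moves=[{"gripper":20,"x":0,"y":0,"z":0.1,"roll":0},{"gripper":20,"x":0,"y":0,"z":0.1,"roll":0},{"gripper":20,"x":0,"y":0,"z":0,"roll":0},{"gripper":20,"x":0,"y":0,"z":0,"roll":0}])

```text
time_s: 5.52
eef_pos: [0.3674, -0.3094, 0.1922]
eef_rot: [0.0, 1.0, 0.001, -0.0]
wrist_force: [-5.0, 5.2, 16.5]
opening: 0.352
```

move_arm(moves=[{"gripper":50,"x":0,"y":0,"z":0,"roll":0},{"gripper":75,"x":0,"y":0,"z":0,"roll":0},{"gripper":75,"x":0,"y":0,"z":0,"roll":0},{"gripper":75,"x":0,"y":0,"z":-2,"roll":0},{"gripper":75,"x":0,"y":0,"z":-4,"roll":0}])

```text
time_s: 6.15
eef_pos: [0.3666, -0.3084, 0.2496]
eef_rot: [-0.002, 1.0, 0.0, -0.001]
wrist_force: [0.7, -0.6, -0.3]
opening: 0.748
```

move_arm(moves=[{"gripper":85,"x":0,"y":0,"z":-5,"roll":0},{"gripper":85,"x":1,"y":-6,"z":0,"roll":0},{"gripper":85,"x":1,"y":-6,"z":0,"roll":0},{"gripper":85,"x":1,"y":-6,"z":0,"roll":0},{"gripper":85,"x":1,"y":-6,"z":0,"roll":0}])

```text
time_s: 6.78
eef_pos: [0.4069, -0.0674, 0.3008]
eef_rot: [0.0, 1.0, 0.0, 0.0]
wrist_force: [1.1, -0.9, -0.4]
opening: 0.846
```

```bash
python3 - <<'E'
from m import *
T=shot('top');S=shot('scene')
a,s1=blob(T['img'],'w',356,245,14);b,s2=blob(S['img'],'w',217,124,14)
print(a,s1,b,s2,tri(T,a,S,b))
t=[]
for c,u,v,r in((T,356,240,30),(S,217,125,30)): t.append(cv2.resize(c['img'][v-r:v+r,u-r:u+r],(380,380),interpolation=cv2.INTER_CUBIC))
cv2.imwrite('pics/c3.png',cv2.cvtColor(np.hstack(t),cv2.COLOR_RGB2BGR))
E
python3 go.py "[.459,.163,.30]"
```

```text
[359.39655172 249.72413793] [355 246  10   9  58] [216.23809524 122.21428571] [212 119   9   7  42] [ 0.36611961 -0.30734649  0.05008733]
t 6.875 pos [ 0.4067 -0.0641  0.3002] xaxis [ 1.     0.008 -0.001] open 0.849 F [ 0.1 -1.  -0.9] shift cm [  5.42 -22.67   0.07]
```

View pics/c3.png

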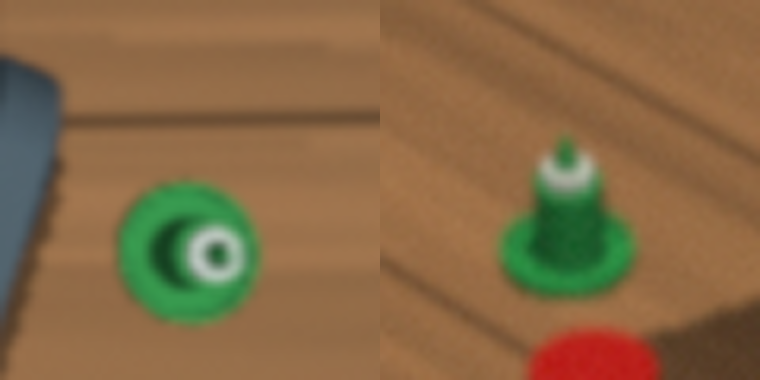

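The small green bottle stands centred in its saucer, within about 2 mm, and the collar is 4 mm higher as it should be. Next is the large green.

move_arm(moves=[{"gripper":90,"x":1.4,"y":-6,"z":0,"roll":0},{"gripper":90,"x":1.4,"y":-6,"z":0,"roll":0},{"gripper":90,"x":1.4,"y":-6,"z":0,"roll":0},{"gripper":90,"x":1.2,"y":-4.6,"z":0,"roll":0},{"gripper":90,"x":0,"y":0,"z":0,"roll":0}])

```text
time_s: 7.5
eef_pos: [0.4613, 0.1589, 0.3005]
eef_rot: [-0.0, 1.0, 0.003, 0.0]
wrist_force: [0.2, -0.9, -0.2]
opening: 0.9
```

```bash
python3 go.py "[.459,.163,.195]"
```

```text
t 7.5 pos [0.4613 0.1589 0.3005] xaxis [1.    0.005 0.   ] open 0.9 F [ 0.2 -0.9 -0.2] shift cm [-0.23 -0.41 10.55]
```

move_arm(moves=[{"gripper":90,"x":-0.2,"y":-0.3,"z":2,"roll":0},{"gripper":90,"x":0,"y":0,"z":3,"roll":0},{"gripper":90,"x":0,"y":0,"z":3,"roll":0},{"gripper":90,"x":0,"y":0,"z":2.5,"roll":0},{"gripper":90,"x":0,"y":0,"z":0,"roll":0}])

```text
time_s: 8.12
eef_pos: [0.4578, 0.1584, 0.1939]
eef_rot: [0.0, 1.0, -0.0, -0.002]
wrist_force: [-0.0, 0.1, 0.6]
opening: 0.898
```

move_arm(moves=[{"gripper":60,"x":0,"y":0,"z":0,"roll":0},{"gripper":35,"x":0,"y":0,"z":0,"roll":0},{"gripper":35,"x":0,"y":0,"z":0,"roll":0},{"gripper":35,"x":0,"y":0,"z":0,"roll":0},{"gripper":35,"x":0,"y":0,"z":0,"roll":0}])

```text
time_s: 8.75
eef_pos: [0.4596, 0.1598, 0.1973]
eef_rot: [0.0, 1.0, 0.001, 0.001]
wrist_force: [-0.8, -2.0, 6.6]
opening: 0.519
```

```bash
python3 go.py "[.4985,.0185,.195]"
```

```text
t 8.75 pos [0.4596 0.1598 0.1973] xaxis [1.    0.001 0.003] open 0.519 F [-0.8 -2.   6.6] shift cm [ 3.87 14.14  0.24]
```

move_arm(moves=[{"gripper":35,"x":0,"y":0,"z":-1.5,"roll":0},{"gripper":35,"x":0,"y":0,"z":-3,"roll":0},{"gripper":35,"x":0.4,"y":2,"z":-2.5,"roll":0},{"gripper":35,"x":1,"y":4,"z":0,"roll":0},{"gripper":35,"x":1,"y":4,"z":0,"roll":0}])

```text
time_s: 9.38
eef_pos: [0.4831, 0.0592, 0.2674]
eef_rot: [0.0, 1.0, 0.001, 0.001]
wrist_force: [-0.6, 0.0, -0.4]
opening: 0.519
```

move_arm(moves=[{"gripper":35,"x":1,"y":3,"z":0,"roll":0},{"gripper":35,"x":0.5,"y":1.4,"z":0,"roll":0},{"gripper":35,"x":0,"y":0,"z":0,"roll":0},{"gripper":35,"x":0,"y":0,"z":0,"roll":0}])

```text
time_s: 9.88
eef_pos: [0.4975, 0.0169, 0.2657]
eef_rot: [-0.0, 1.0, 0.001, -0.0]
wrist_force: [0.2, 0.4, -1.1]
opening: 0.518
```

```bash
python3 - <<'E'
from h import *
t=[]
for n,u,v,r in(('top',240,205,50),('scene',272,190,50)):
    c=shot(n); t.append(cv2.resize(c['img'][v-r:v+r,u-r:u+r],(380,380),interpolation=cv2.INTER_CUBIC))
cv2.imwrite('pics/c4.png',cv2.cvtColor(np.hstack(t),cv2.COLOR_RGB2BGR))
E
python3 go.py "[.4985,.0155,.201]"
```

```text
t 9.975 pos [0.4975 0.017  0.2656] xaxis [ 1.     0.002 -0.001] open 0.518 F [-0.6  0.3 -1.7] shift cm [0.1  0.15 6.46]
```

View pics/c4.png

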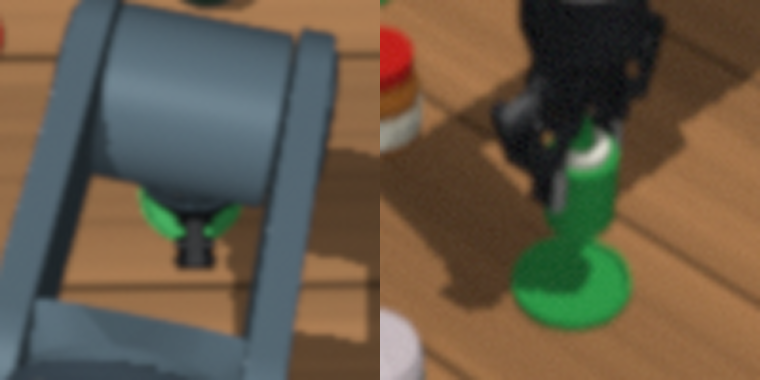

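The large green bottle is upright over its saucer (crop: bottle base (583,235), saucer (572,282)). Now I lower it.

move_arm(moves=[{"gripper":35,"x":0.1,"y":0.1,"z":2.4,"roll":0},{"gripper":35,"x":0,"y":0,"z":2,"roll":0},{"gripper":35,"x":0,"y":0,"z":1.2,"roll":0},{"gripper":35,"x":0,"y":0,"z":0.5,"roll":0},{"gripper":35,"x":0,"y":0,"z":0,"roll":0}])

```text
time_s: 10.6
eef_pos: [0.499, 0.0151, 0.2048]
eef_rot: [-0.0, 1.0, 0.001, -0.0]
wrist_force: [0.1, -0.5, -1.0]
opening: 0.52
```

move_arm(moves=[{"gripper":35,"x":0,"y":0,"z":0.1,"roll":0},{"gripper":35,"x":0,"y":0,"z":0.1,"roll":0},{"gripper":35,"x":0,"y":0,"z":0,"roll":0},{"gripper":35,"x":0,"y":0,"z":0,"roll":0}])

```text
time_s: 11.1
eef_pos: [0.4989, 0.0149, 0.2028]
eef_rot: [0.0, 1.0, 0.0, 0.0]
wrist_force: [-0.5, -0.1, -1.0]
opening: 0.523
```

move_arm(moves=[{"gripper":35,"x":0,"y":0,"z":0.1,"roll":0},{"gripper":35,"x":0,"y":0,"z":0.1,"roll":0},{"gripper":35,"x":0,"y":0,"z":0,"roll":0},{"gripper":35,"x":0,"y":0,"z":0,"roll":0}])

```text
time_s: 11.6
eef_pos: [0.499, 0.0149, 0.2013]
eef_rot: [0.0, 1.0, 0.001, -0.0]
wrist_force: [-2.8, 0.2, 5.8]
opening: 0.523
```

move_arm(moves=[{"gripper":70,"x":0,"y":0,"z":0,"roll":0},{"gripper":90,"x":0,"y":0,"z":0,"roll":0},{"gripper":90,"x":0,"y":0,"z":0,"roll":0},{"gripper":90,"x":0,"y":0,"z":-2,"roll":0},{"gripper":90,"x":0,"y":0,"z":-4,"roll":0}])

```text
time_s: 12.22
eef_pos: [0.4979, 0.0151, 0.2597]
eef_rot: [-0.0, 1.0, 0.0, -0.002]
wrist_force: [0.6, -1.2, -0.1]
opening: 0.902
```

move_arm(moves=[{"gripper":90,"x":0,"y":0,"z":-4,"roll":0},{"gripper":80,"x":-2.3,"y":-5.8,"z":0,"roll":0},{"gripper":75,"x":-2.3,"y":-5.8,"z":0,"roll":0},{"gripper":75,"x":-2.3,"y":-5.8,"z":0,"roll":0},{"gripper":75,"x":-2.3,"y":-5.8,"z":0,"roll":0}])

```text
time_s: 12.85
eef_pos: [0.4057, 0.2485, 0.3009]
eef_rot: [-0.0, 1.0, 0.0, 0.0]
wrist_force: [1.0, 0.1, 0.0]
opening: 0.751
```

move_arm(moves=[{"gripper":75,"x":-2.3,"y":-5.8,"z":1,"roll":0},{"gripper":75,"x":0,"y":-1,"z":1,"roll":0},{"gripper":75,"x":0,"y":0,"z":0,"roll":0},{"gripper":75,"x":0,"y":0,"z":0,"roll":0}])

```text
time_s: 13.35
eef_pos: [0.3845, 0.3132, 0.2808]
eef_rot: [0.0, 1.0, -0.0, -0.0]
wrist_force: [0.1, -0.2, -0.2]
opening: 0.747
```

```bash
python3 - <<'E'
from m import *
T=shot('top');S=shot('scene')
b,s2=blob(S['img'],'w',272,203,16); print('GL scene',b,s2,ray(S,*b,.063))
try: a,s1=blob(T['img'],'w',240,204,14);print(a,s1,tri(T,a,S,b))
except Exception as e: print(e)
b,s2=blob(S['img'],'w',402,239,14); print('RS',b,s2)
E
python3 go.py "[.3836,.3166,.185]"
```

```text
GL scene [272.79831933 197.62184874] [266 192  15  12 119] [0.49781949 0.01774666 0.063     ]
[239.87272727 202.5       ] [234 197  13  12 110] [0.49809255 0.01812623 0.06344305]
RS [403.9 238.9] [400 234  10   9  50]
t 13.45 pos [0.3847 0.3131 0.2811] xaxis [ 1.    -0.001  0.   ] open 0.749 F [ 0.4 -0.5  1.2] shift cm [-0.12 -0.35  9.61]
```

Large green is centred within about 1 mm and its height is right. Now the small red.

move_arm(moves=[{"gripper":75,"x":-0.1,"y":-0.3,"z":2,"roll":0},{"gripper":75,"x":0,"y":0,"z":3,"roll":0},{"gripper":75,"x":0,"y":0,"z":3,"roll":0},{"gripper":75,"x":0,"y":0,"z":1.6,"roll":0},{"gripper":75,"x":0,"y":0,"z":0,"roll":0}])

```text
time_s: 14.08
eef_pos: [0.3829, 0.3165, 0.1841]
eef_rot: [0.0, 1.0, -0.0, -0.001]
wrist_force: [0.4, -0.6, 1.0]
opening: 0.751
```

move_arm(moves=[{"gripper":50,"x":0,"y":0,"z":0,"roll":0},{"gripper":20,"x":0,"y":0,"z":0,"roll":0},{"gripper":20,"x":0,"y":0,"z":0,"roll":0},{"gripper":20,"x":0,"y":0,"z":0,"roll":0},{"gripper":20,"x":0,"y":0,"z":0,"roll":0}])

```text
time_s: 14.7
eef_pos: [0.3835, 0.3176, 0.1862]
eef_rot: [-0.0, 1.0, 0.001, 0.001]
wrist_force: [0.3, -1.6, 6.4]
opening: 0.358
```

```bash
python3 go.py "[.619,.1935,.19]"
```

```text
t 14.7 pos [0.3835 0.3176 0.1862] xaxis [1.    0.001 0.002] open 0.358 F [ 0.3 -1.6  6.4] shift cm [23.53 12.44 -0.34]
```

move_arm(moves=[{"gripper":20,"x":0,"y":0,"z":-1.5,"roll":0},{"gripper":20,"x":0,"y":0,"z":-3,"roll":0},{"gripper":20,"x":2,"y":1,"z":-3.5,"roll":0},{"gripper":20,"x":4,"y":2.1,"z":0,"roll":0},{"gripper":20,"x":4.5,"y":2.4,"z":0,"roll":0}])

```text
time_s: 15.32
eef_pos: [0.4888, 0.2623, 0.2669]
eef_rot: [-0.0, 1.0, 0.001, 0.001]
wrist_force: [-0.4, 0.4, 0.8]
opening: 0.357
```

move_arm(moves=[{"gripper":20,"x":4.5,"y":2.4,"z":0,"roll":0},{"gripper":20,"x":4.5,"y":2.4,"z":0,"roll":0},{"gripper":20,"x":3,"y":1.6,"z":0,"roll":0},{"gripper":20,"x":1,"y":0.5,"z":0,"roll":0},{"gripper":20,"x":0,"y":0,"z":0,"roll":0}])

```text
time_s: 15.95
eef_pos: [0.6178, 0.1934, 0.2651]
eef_rot: [-0.0, 1.0, 0.0, -0.0]
wrist_force: [-0.8, -0.1, -0.9]
opening: 0.355
```

```bash
python3 - <<'E'
from h import *
t=[]
for n,u,v,r in(('top',180,164,50),('scene',297,260,50)):
    c=shot(n); t.append(cv2.resize(c['img'][v-r:v+r,u-r:u+r],(380,380),interpolation=cv2.INTER_CUBIC))
cv2.imwrite('pics/c5.png',cv2.cvtColor(np.hstack(t),cv2.COLOR_RGB2BGR))
E
python3 go.py "[.619,.1935,.190]"
```

```text
t 16.05 pos [0.6168 0.1943 0.2648] xaxis [ 1.     0.002 -0.001] open 0.355 F [-0.7  0.2 -0.5] shift cm [0.22 0.08 7.48]
```

View pics/c5.png

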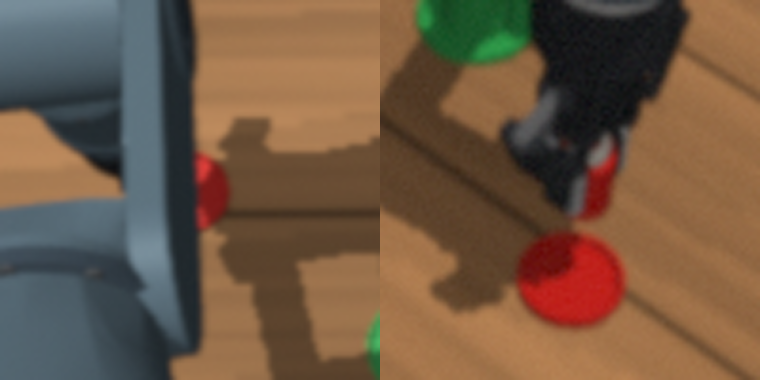

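The small red bottle is held upright (crop (598,185)) over the small red saucer (572,280). Lowering.

move_arm(moves=[{"gripper":20,"x":0.2,"y":0.1,"z":2.6,"roll":0},{"gripper":20,"x":0,"y":0,"z":2.4,"roll":0},{"gripper":20,"x":0,"y":0,"z":1.4,"roll":0},{"gripper":20,"x":0,"y":0,"z":0.7,"roll":0},{"gripper":20,"x":0,"y":0,"z":0,"roll":0}])

```text
time_s: 16.68
eef_pos: [0.6198, 0.1927, 0.1938]
eef_rot: [0.0, 1.0, 0.001, -0.0]
wrist_force: [-0.2, 0.7, -0.4]
opening: 0.356
```

move_arm(moves=[{"gripper":20,"x":0,"y":0,"z":0.1,"roll":0},{"gripper":20,"x":0,"y":0,"z":0.1,"roll":0},{"gripper":20,"x":0,"y":0,"z":0,"roll":0},{"gripper":20,"x":0,"y":0,"z":0,"roll":0}])

```text
time_s: 17.18
eef_pos: [0.62, 0.1924, 0.192]
eef_rot: [-0.0, 1.0, 0.0, 0.0]
wrist_force: [0.4, -0.4, -0.4]
opening: 0.355
```

move_arm(moves=[{"gripper":20,"x":0,"y":0,"z":0.1,"roll":0},{"gripper":20,"x":0,"y":0,"z":0.1,"roll":0},{"gripper":20,"x":0,"y":0,"z":0,"roll":0},{"gripper":20,"x":0,"y":0,"z":0,"roll":0}])

```text
time_s: 17.68
eef_pos: [0.62, 0.1924, 0.1903]
eef_rot: [0.0, 1.0, 0.001, 0.0]
wrist_force: [-1.6, -0.1, 4.8]
opening: 0.355
```

move_arm(moves=[{"gripper":50,"x":0,"y":0,"z":0,"roll":0},{"gripper":75,"x":0,"y":0,"z":0,"roll":0},{"gripper":75,"x":0,"y":0,"z":0,"roll":0},{"gripper":75,"x":0,"y":0,"z":-2,"roll":0},{"gripper":75,"x":0,"y":0,"z":-4,"roll":0}])

```text
time_s: 18.3
eef_pos: [0.6192, 0.1923, 0.2496]
eef_rot: [0.0, 1.0, 0.0, -0.002]
wrist_force: [0.5, 0.1, -0.5]
opening: 0.75
```

move_arm(moves=[{"gripper":90,"x":0,"y":0,"z":-5,"roll":0},{"gripper":90,"x":-2,"y":-5.8,"z":0,"roll":0},{"gripper":90,"x":-2,"y":-5.8,"z":0,"roll":0},{"gripper":90,"x":-2,"y":-5.8,"z":0,"roll":0},{"gripper":90,"x":-1.9,"y":-5.8,"z":0,"roll":0}])

```text
time_s: 18.92
eef_pos: [0.54, 0.4262, 0.3019]
eef_rot: [-0.001, 1.0, 0.0, 0.001]
wrist_force: [1.0, 0.8, 0.3]
opening: 0.896
```

move_arm(moves=[{"gripper":90,"x":0,"y":-0.6,"z":0,"roll":0},{"gripper":90,"x":0,"y":0,"z":0,"roll":0},{"gripper":90,"x":0,"y":0,"z":0,"roll":0}])

```text
time_s: 19.3
eef_pos: [0.5414, 0.429, 0.3003]
eef_rot: [0.0, 1.0, -0.0, 0.0]
wrist_force: [0.1, 1.2, -0.1]
opening: 0.901
```

```bash
python3 - <<'E'
from m import *
T=shot('top');S=shot('scene')
b,s2=blob(S['img'],'w',297,274,16); print('RS scene',b,s2,ray(S,*b,.051))
try: a,s1=blob(T['img'],'w',180,162,14);print(a,s1,tri(T,a,S,b))
except Exception as e: print(e)
b,s2=blob(S['img'],'w',413,310,18); print('RL',b,s2)
cv2.imwrite('pics/s6.png',cv2.cvtColor(S['img'],cv2.COLOR_RGB2BGR))
E
python3 go.py "[.541,.4305,.195]"
```

```text
RS scene [297.27272727 270.63636364] [293 266  10   9  55] [0.62029511 0.19143823 0.051     ]
[176.82 160.26] [173 156   9   9  50] [0.61950267 0.19147366 0.0501406 ]
RL [415.37209302 310.24806202] [408 302  17  15 129]
t 19.4 pos [0.5416 0.4289 0.3001] xaxis [ 1.    -0.001  0.   ] open 0.902 F [0.5 0.2 0.5] shift cm [-0.06 -0.16 10.51]
```

View pics/s6.png

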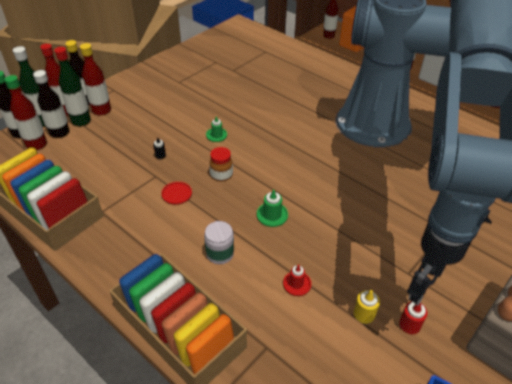

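Three bottles stand in their saucers, at (217,130), (273,207) and (297,278). The jaws are above the large red at (413,316), with yellow at (367,305) alongside. Descending.

move_arm(moves=[{"gripper":90,"x":-0.1,"y":-0.2,"z":2,"roll":0},{"gripper":90,"x":0,"y":0,"z":3,"roll":0},{"gripper":90,"x":0,"y":0,"z":3,"roll":0},{"gripper":90,"x":0,"y":0,"z":2.5,"roll":0},{"gripper":90,"x":0,"y":0,"z":0,"roll":0}])

```text
time_s: 20.02
eef_pos: [0.5383, 0.431, 0.1905]
eef_rot: [0.002, 1.0, 0.0, -0.003]
wrist_force: [-0.4, -1.2, 0.1]
opening: 0.898
```

move_arm(moves=[{"gripper":60,"x":0,"y":0,"z":0,"roll":0},{"gripper":35,"x":0,"y":0,"z":0,"roll":0},{"gripper":35,"x":0,"y":0,"z":0,"roll":0},{"gripper":35,"x":0,"y":0,"z":0,"roll":0},{"gripper":35,"x":0,"y":0,"z":0,"roll":0}])

```text
time_s: 20.65
eef_pos: [0.5404, 0.4327, 0.1965]
eef_rot: [-0.001, 1.0, 0.001, 0.001]
wrist_force: [1.0, -0.2, 5.2]
opening: 0.521
```

```bash
python3 go.py "[.608,-.214,.195]"
```

```text
t 20.65 pos [0.5404 0.4327 0.1965] xaxis [1.    0.001 0.003] open 0.521 F [ 1.  -0.2  5.2] shift cm [ 6.69 64.68  0.08]
```

move_arm(moves=[{"gripper":35,"x":0,"y":0,"z":-1.5,"roll":0},{"gripper":35,"x":0,"y":0,"z":-3,"roll":0},{"gripper":35,"x":0,"y":0,"z":-4,"roll":0},{"gripper":35,"x":0,"y":0,"z":-4,"roll":0},{"gripper":35,"x":0,"y":2,"z":-3.5,"roll":0}])

```text
time_s: 21.28
eef_pos: [0.5392, 0.413, 0.3571]
eef_rot: [-0.0, 1.0, 0.001, 0.001]
wrist_force: [-0.4, -0.2, -0.9]
opening: 0.518
```

move_arm(moves=[{"gripper":35,"x":0.5,"y":4,"z":0,"roll":0},{"gripper":35,"x":0.6,"y":5.5,"z":0,"roll":0},{"gripper":35,"x":0.6,"y":5.5,"z":0,"roll":0},{"gripper":35,"x":0.6,"y":5.5,"z":0,"roll":0},{"gripper":35,"x":0.6,"y":5.5,"z":0,"roll":0}])

```text
time_s: 21.9
eef_pos: [0.5686, 0.1508, 0.3555]
eef_rot: [-0.0, 1.0, 0.001, 0.0]
wrist_force: [1.3, 0.6, -0.7]
opening: 0.52
```

move_arm(moves=[{"gripper":35,"x":0.6,"y":5.5,"z":0,"roll":0},{"gripper":35,"x":0.6,"y":5.5,"z":0,"roll":0},{"gripper":35,"x":0.6,"y":5.5,"z":0,"roll":0},{"gripper":35,"x":0.6,"y":5.5,"z":0,"roll":0},{"gripper":35,"x":0.6,"y":5.5,"z":0,"roll":0}])

```text
time_s: 22.52
eef_pos: [0.599, -0.1242, 0.3555]
eef_rot: [-0.0, 1.0, 0.001, 0.0]
wrist_force: [0.7, -0.1, -0.7]
opening: 0.523
```

move_arm(moves=[{"gripper":35,"x":0.6,"y":5,"z":0,"roll":0},{"gripper":35,"x":0.2,"y":3,"z":0,"roll":0},{"gripper":35,"x":0,"y":1,"z":0,"roll":0},{"gripper":35,"x":0,"y":0,"z":0,"roll":0},{"gripper":35,"x":0,"y":0,"z":0,"roll":0}])

```text
time_s: 23.15
eef_pos: [0.6074, -0.2111, 0.3549]
eef_rot: [-0.0, 1.0, 0.001, -0.0]
wrist_force: [1.0, 0.6, -0.9]
opening: 0.52
```

```bash
python3 go.py "[.608,-.2125,.201]"
```

```text
t 23.15 pos [ 0.6074 -0.2111  0.3549] xaxis [ 1.     0.002 -0.   ] open 0.52 F [ 1.   0.6 -0.9] shift cm [ 0.07  0.15 15.39]
```

move_arm(moves=[{"gripper":35,"x":0.1,"y":0.1,"z":2.5,"roll":0},{"gripper":35,"x":0,"y":0,"z":3.5,"roll":0},{"gripper":35,"x":0,"y":0,"z":3,"roll":0},{"gripper":35,"x":0,"y":0,"z":2,"roll":0},{"gripper":35,"x":0,"y":0,"z":0,"roll":0}])

```text
time_s: 23.78
eef_pos: [0.6079, -0.2124, 0.2432]
eef_rot: [-0.001, 1.0, 0.001, -0.001]
wrist_force: [-0.7, 0.1, -0.0]
opening: 0.527
```

move_arm(moves=[{"gripper":35,"x":0,"y":0,"z":2,"roll":0},{"gripper":35,"x":0,"y":0,"z":1.3,"roll":0},{"gripper":35,"x":0,"y":0,"z":0.6,"roll":0},{"gripper":35,"x":0,"y":0,"z":0.1,"roll":0},{"gripper":35,"x":0,"y":0,"z":0,"roll":0}])

```text
time_s: 24.4
eef_pos: [0.6086, -0.2137, 0.2052]
eef_rot: [0.0, 1.0, 0.0, 0.0]
wrist_force: [-0.0, 0.4, -0.8]
opening: 0.522
```

```bash
python3 go.py "[.608,-.2125,.201]"
```

```text
t 24.4 pos [ 0.6086 -0.2137  0.2052] xaxis [1.    0.001 0.001] open 0.522 F [-0.   0.4 -0.8] shift cm [-0.06 -0.12  0.42]
```

move_arm(moves=[{"gripper":35,"x":0,"y":0,"z":0.1,"roll":0},{"gripper":35,"x":0,"y":0,"z":0.1,"roll":0},{"gripper":35,"x":0,"y":0,"z":0.1,"roll":0},{"gripper":35,"x":0,"y":0,"z":0,"roll":0},{"gripper":35,"x":0,"y":0,"z":0,"roll":0}])

```text
time_s: 25.02
eef_pos: [0.6084, -0.2136, 0.2018]
eef_rot: [-0.0, 1.0, 0.001, -0.0]
wrist_force: [0.3, -0.4, -0.4]
opening: 0.519
```

move_arm(moves=[{"gripper":35,"x":0,"y":0,"z":0.1,"roll":0},{"gripper":35,"x":0,"y":0,"z":0,"roll":0},{"gripper":35,"x":0,"y":0,"z":0,"roll":0}])

```text
time_s: 25.4
eef_pos: [0.6084, -0.2136, 0.2008]
eef_rot: [0.0, 1.0, 0.001, -0.0]
wrist_force: [-0.4, 0.3, -2.2]
opening: 0.522
```

move_arm(moves=[{"gripper":35,"x":0,"y":0,"z":0.1,"roll":0},{"gripper":35,"x":0,"y":0,"z":0,"roll":0},{"gripper":35,"x":0,"y":0,"z":0,"roll":0}])

```text
time_s: 25.78
eef_pos: [0.6085, -0.2137, 0.2005]
eef_rot: [0.0, 1.0, 0.001, 0.0]
wrist_force: [-3.4, 1.0, 5.2]
opening: 0.521
```

Contact. I release, rise and back off to the right, clear of everything.

move_arm(moves=[{"gripper":70,"x":0,"y":0,"z":0,"roll":0},{"gripper":90,"x":0,"y":0,"z":0,"roll":0},{"gripper":90,"x":0,"y":0,"z":0,"roll":0},{"gripper":90,"x":0,"y":0,"z":-2,"roll":0},{"gripper":90,"x":0,"y":0,"z":-4,"roll":0}])

```text
time_s: 26.4
eef_pos: [0.6077, -0.2133, 0.2596]
eef_rot: [-0.001, 1.0, 0.0, -0.002]
wrist_force: [0.2, -0.1, -0.1]
opening: 0.901
```

move_arm(moves=[{"gripper":90,"x":0,"y":0,"z":-5,"roll":0},{"gripper":90,"x":0,"y":0,"z":-5,"roll":0},{"gripper":90,"x":-3,"y":-5,"z":-2,"roll":0},{"gripper":90,"x":-3,"y":-5,"z":0,"roll":0},{"gripper":90,"x":-3,"y":-5,"z":0,"roll":0}])

```text
time_s: 27.02
eef_pos: [0.5172, -0.0624, 0.3818]
eef_rot: [0.0, 1.0, 0.0, 0.001]
wrist_force: [-0.0, 0.5, 0.1]
opening: 0.901
```

move_arm(moves=[{"gripper":90,"x":-3,"y":-6,"z":0,"roll":0},{"gripper":90,"x":-3,"y":-6,"z":0,"roll":0},{"gripper":90,"x":0,"y":-6,"z":0,"roll":0},{"gripper":90,"x":0,"y":-6,"z":0,"roll":0},{"gripper":90,"x":0,"y":-6,"z":0,"roll":0}])

```text
time_s: 27.65
eef_pos: [0.4616, 0.23, 0.3818]
eef_rot: [-0.0, 1.0, 0.001, 0.002]
wrist_force: [1.1, -0.7, -0.6]
opening: 0.895
```

move_arm(moves=[{"gripper":90,"x":0,"y":-3,"z":0,"roll":0},{"gripper":90,"x":0,"y":0,"z":0,"roll":0},{"gripper":90,"x":0,"y":0,"z":0,"roll":0}])

```text
time_s: 28.02
eef_pos: [0.4619, 0.2577, 0.3806]
eef_rot: [0.0, 1.0, 0.001, 0.0]
wrist_force: [0.6, -0.5, 0.6]
opening: 0.899
```

```bash
python3 - <<'E'
from m import *
T=shot('top','t7.png');S=shot('scene','s7.png')
for n,t,s in(('RL',(322,164,14),(177,180,16)),('RS',(178,162,14),(297,272,16)),('GL',(240,203,14),(272,200,16)),('GS',(358,248,14),(217,123,14))):
    try:
        b,_=blob(S['img'],'w',*s);a,_=blob(T['img'],'w',*t);print(n,tri(T,a,S,b).round(4))
    except Exception as e: print(n,e)
E
python3 go.py "[0,0,0]"
```

```text
RL [ 0.6073 -0.2175  0.061 ]
RS [0.6195 0.1913 0.0498]
GL [0.4981 0.0182 0.0636]
GS [ 0.3661 -0.3071  0.0507]
t 28.125 pos [0.4621 0.2571 0.3803] xaxis [ 1.    -0.     0.001] open 0.898 F [ 0.1 -0.5  0.3] shift cm [-46.22  25.72  38.01]
```

View pics/s7.png

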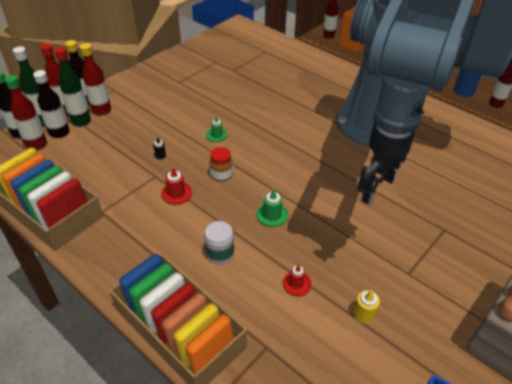

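View pics/t7.png

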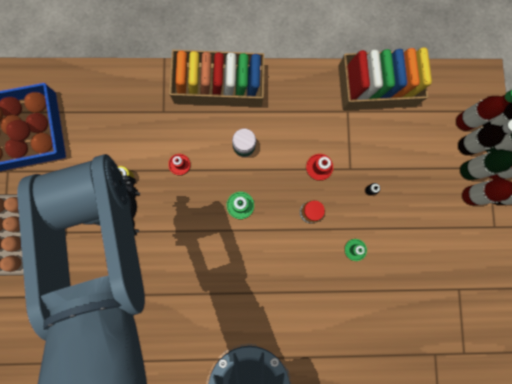

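All four bottles stand in their own saucers, within about 4 mm of centre. The jar (314,211) and can (244,141) have not moved, and the arm is clear. Handing in.

```bash
python3 -c "
from bench import ctrl
print(ctrl.hand_in())"
```

```text
the job is handed in; nothing more can be done
None
```

All four squeeze bottles are standing upright, each in the saucer of its own colour and size, and the job is handed in after about 28 s of robot time. I lowered each bottle until light contact before releasing it. The highest force I saw was about 17 N, at the small green set-down.

**Final checks, from both cameras:**
- **Centring:** the bottles are about 1–4 mm from their saucer centres, against the 15 mm allowed. Large red is the furthest off, at 3–4 mm.
- **Height:** collar heights rose by 2.5–5 mm over their starting values, against an expected 4 mm for the saucer floor. That agrees within the cameras' roughly 2 mm accuracy.
- **Upright:** I judged this by eye in the last pictures and did not measure the tilt.
- **Bystanders:** the jar, the can and the black look-alike show no visible movement. The yellow bottle is unmoved in the scene view; in the top view the arm partly hides it.
- **Arm:** it is well clear of everything and the gripper is empty.

Nothing failed during the task. My first two move calls were rejected for missing fields, so they moved nothing.

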